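Load a bench shaker: clamp the tray, stack the dishes in order

TASK

Slide the aluminium tray, free end first, under the blue clamp bar of the shaker until it is fully home against the stop. Then stack three Petri dishes on the ring drawn on the tray, one at a time: red at the bottom, then yellow, then green on top, each centred on what is below it. Leave the white dish and the brown bottle where they are.

Things in the scene. Friction and masses are not known exactly. Their poses are not given: they have to be found in the camera images.
- tray: Loose flat aluminium tray, 170 (x) x 84 (y) x 6 mm, 0.2 kg. Black upright fin to pinch across y from above: centred at x = -70, y = 0, 24 mm long (x), 12 thick (y), its top 38 mm above the tray's underside. Free end: +x. The drawn ring (68 mm across) is centred on the tray. Origin: centre of the underside, z up.
- shaker: Fixed white shaker, 220 (x) x 150 (y) mm, grey platform 60 mm up. Blue bar along y at x = 60 to 90, its underside 12 and top 24 mm above the platform; the slot below it opens to -x, y = -47 to 47 between posts, rigid stop at x = 90. Tray fully home: flat on the platform, its +x along the shaker's +x, its origin at (5, 0, 60) mm. Origin: centre of the underside, z up.
- dish_red: Red dish. A flat closed round Petri dish, 60 mm in diameter and 16 mm tall, clear plastic rim, its top all red, about 40 g, loose on the table, right way up. Flat top and bottom, nothing interlocks. Origin at the centre of its underside; z up; its yaw has no meaning.
- dish_yellow: Yellow dish. A flat closed round Petri dish, 60 mm in diameter and 16 mm tall, clear plastic rim, its top all yellow, about 40 g, loose on the table, right way up. Flat top and bottom, nothing interlocks. Origin at the centre of its underside; z up; its yaw has no meaning.
- dish_green: Green dish. A flat closed round Petri dish, 60 mm in diameter and 16 mm tall, clear plastic rim, its top all green, about 40 g, loose on the table, right way up. Flat top and bottom, nothing interlocks. Origin at the centre of its underside; z up; its yaw has no meaning.
- dish_white: White dish, not part of the job, to be left alone. A flat closed round Petri dish, 60 mm in diameter and 16 mm tall, clear plastic rim, its top all white, about 40 g, loose on the table, right way up. Flat top and bottom, nothing interlocks. Origin at the centre of its underside; z up; its yaw has no meaning.
- bottle: Bystander: closed dark brown bottle with a blue cap and a paper label, 56 mm in diameter, 110 mm tall, standing loose. Origin at the centre of its underside.
There are look-alikes about, which are no part of the job. What is shaped like the dish_green but pink is not meant.

How it is judged:
By the outcome, as a careful person would: the job done as asked, in the order asked, and still so for the second after the job is handed in, with the robot touching nothing.
It also fails if it takes over 122 s, if anything falls off the work surface, if the arm or the gripper's body presses on something with over 40 N, if the wrist force passes 120 N, or if a joint passes its speed limit or range.

ROBOT

A 6-joint arm with a two-finger parallel gripper is mounted at the origin on the work surface. World frame = base frame: x ahead of the robot, y to its left, z up, the work surface at z = 0. Lengths are in mm, angles in rad, forces in N, time in s.
With the tool pointing down it reaches from about 275 to 725 mm from the base axis. Payload 5.6 kg.
Tool frame: the origin (TCP) lies between the finger pads; the fingertips stand 25 mm ahead of it and the grasp point (between the pads) lies 6 mm ahead of it (manip.tip_extent is the distance from the TCP to the fingertips, in mm); z points along the fingers, y is the line along which they close (so a half turn about z gives the same grasp; the last joint's range is limited). The gripper opens to 85 mm and grips with 20 to 120 N. Pads are 22 mm wide; open, the fingers measure 114 mm over their backs; the gripper's body (76 mm by 85 mm) begins 54 mm behind the grasp point. The pads swing forward as they close: fully open they stand 13 mm farther back than shut.
Start: joints at [1.543, 0.255, 0.108, 0, -1.424, -0.285], TCP at [169.221, 523.314, 256.283] pointing down, gripper open.
Joint ranges: [-2.95, 2.95], [-1.21, 1.97], [-1.09, 1.5], [-2.87, 1.71], [-2.94, -0.07], [-3.05, 3.05]. Speed limits (rad/s): [2.57, 2.57, 3.14, 3.14, 3.14, 3.14].

INTERFACE

Orientations are given as a 3x3 rotation matrix whose columns are the frame's x, y, z axes.
In Python, from bench import manip gives the robot as it stands.
- The arm moves only by the tool drive_tool, never from a script. Its argument "rows" is one flat list of numbers, 4 for each row, row after row: the shift along the world's x, y, z in units of 30 mm (1.0 is 30 mm), then the turn about the world's z in units of 6 degrees (1.0 is 6 degrees). In form: [tx, ty, tz, spin, tx, ty, tz, spin, ...]. A call has exactly 5 rows; each row shifts and turns the commanded pose from where the row before left it; what a row does not reach is not made up. A row lasts 1/12 s, in which the tool goes at most 41.7 mm and 7.16 degrees, less where a joint would pass 70% of its speed; a pose out of reach is approached as far as the arm can. A call is refused whole if a number of a shift passes 1 or a number of a turn 1, either way. A call with a gripper value outside its range is refused whole. "claw" is the opening, from -1 (shut) to 1 (fully open), set as the call begins (left out, the last holds). The fingers move at their own pace and stop on an object; "squeeze" is the grip in N (left out, the last holds). Time passes only in rows, so rows that do not move let the fingers close, or fill a call up. It gives the time, the measured TCP pose, the force, the opening and the grip force at its end, in the units of the state.
- manip.read_state(): the state, without advancing time (a new reading comes with each control period).
- manip.get_image(name): name is "side" or "top" or "wrist"; returns (picture, depth): 480x640x3 uint8, red, green, blue; 480x640 float32, mm along the optical axis (not along the pixel's ray), 0 where there is no reading.
- manip.camera_info(name): a dict with "mtx" (3x3 intrinsics, pixels), "dist" ([k1, k2, p1, p2, k3] as OpenCV has them; the pictures are not rectified), "camera_from_world" (4x4, takes a point from world to camera coordinates). Camera axes: x right, y down, z forward; pixel columns grow to the right and rows downward; lengths in mm; the calibration is good to about 2 mm. A picture is of the moment at which its call begins: read the wrist's pose just before it. camera_info takes no time and is no camera call; for the wrist camera it gives the pose at the moment of the call.
- manip.hand_in(): hands the job in; it is judged then, once.
The state is a dict: "time_s": time; "qpos": joint angles; "dq": joint speeds; "joint_torque": joint torques, N m; "tcp_pos": TCP position; "orientation": TCP orientation; "ft_force": force on the tool from outside, world axes, zero at the start; "wrist_torque": the same for the moment, N m; "opening": opening from 0.0 (shut) to 1.0 (fully open); "finger_force": force on a finger pad.
Only numpy, scipy, OpenCV 4.12 (cv2) and the standard library are available. Lean on these libraries where they do the work, as an engineer would, in place of code of your own. Each camera call takes 0.05 s, during which the arm holds its last target. There are 200 camera calls.

## Working session

There is one attempt and no reset: what is moved stays moved. The work goes in short steps, Python scripts to look and compute and a tool call to move; the robot and the scene stay as the last step left them, time stands still between calls to the robot, and variables do not carry over. Pictures are saved under pics/ and viewed, at most 14 in all, crops included, and the job is handed in when it is done.

Besides the shell and the picture viewer there is one more tool, called after ">>>" in YAML: its name, and indented under it one key for each argument. drive_tool: Moves the arm, as the interface text tells. Its arguments: {"type":"object","properties":{"rows":{"type":"array","items":{"type":"number"}},"claw":{"type":"number"},"squeeze":{"type":"number"}},"required":["rows"]}

```bash
ls; mkdir -p pics; python3 - <<'E'
from bench import manip
import cv2,numpy as np
for n in ("top","side"):
    p,d=manip.get_image(n); cv2.imwrite(f"pics/{n}0.png",p[:,:,::-1]); np.save(f"pics/{n}0.npy",d)
    i=manip.camera_info(n); print(n,np.round(i["mtx"],1).tolist(),i["dist"],np.round(i["camera_from_world"],3).tolist())
s=manip.read_state(); print(s)
E
```

```text
pics
top [[618.6, 0.0, 320.8], [0.0, 618.6, 242.5], [0.0, 0.0, 1.0]] [-0.12691128  0.          0.          0.          0.        ] [[0.001, -1.0, -0.012, -41.263], [-0.993, 0.0, -0.122, 514.077], [0.122, 0.012, -0.993, 1492.465], [0.0, 0.0, 0.0, 1.0]]
side [[528.7, 0.0, 318.6], [0.0, 528.7, 243.0], [0.0, 0.0, 1.0]] [0.03739416 0.         0.         0.         0.        ] [[0.916, -0.4, 0.022, -473.953], [-0.212, -0.533, -0.819, 122.486], [0.339, 0.746, -0.573, 1063.846], [0.0, 0.0, 0.0, 1.0]]
{'time_s': 0.1, 'qpos': array([ 1.54260819e+00,  2.55673383e-01,  1.07132041e-01, -3.91863337e-04,
       -1.42389997e+00, -2.84606169e-01]), 'dq': array([ 9.57446516e-04,  9.37957068e-05,  2.45962816e-03,  2.46489640e-03,
        2.24034247e-03, -1.12098054e-03]), 'joint_torque': array([-1.94619759e-03, -3.87607777e+01,  2.38472217e+01,  5.37770569e+00,
       -3.84840067e-03,  1.03946948e-05]), 'tcp_pos': array([169.07548142, 522.94881731, 255.49768841]), 'orientation': array([[ 9.51459696e-01, -3.07773063e-01, -4.33851722e-04],
       [-3.07773356e-01, -9.51458298e-01, -1.63339852e-03],
       [ 8.99242448e-05,  1.68764086e-03, -9.99998572e-01]]), 'ft_force': array([-0.42243961, -0.11907898, -0.24797884]), 'wrist_torque': array([-0.02940517,  0.02084865, -0.01560975]), 'finger_force': 0.0, 'opening': 0.998239534296487}
```

View pics/top0.png

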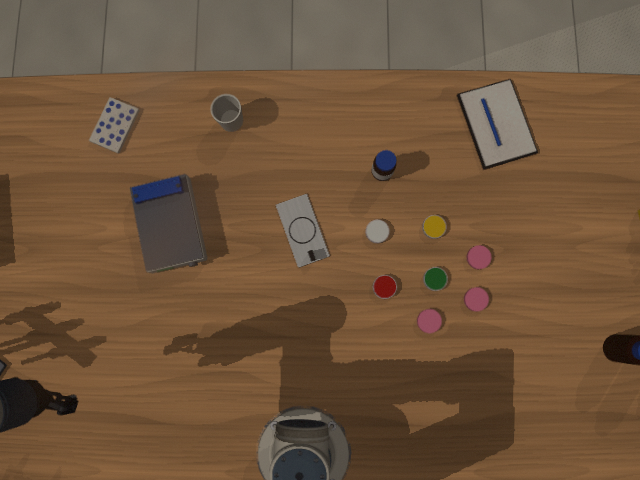

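View pics/side0.png

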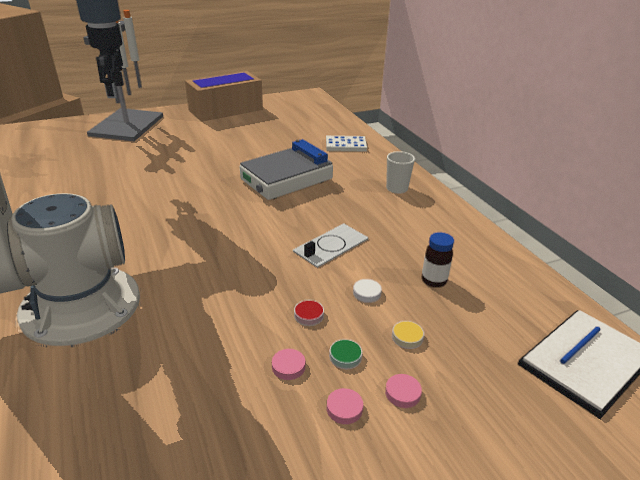

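The top view shows what could be mistaken for the targets:
- **Red dish:** (385,287), the only red one.
- **Yellow dish:** (435,226).
- **Green dish:** (435,279). The pink look-alikes are at (480,257), (477,299) and (430,321).
- **White dish and bottle:** (377,231) and (385,165).
- **Tray:** (302,230), with its fin at (316,256). The notebook at (497,123) and the well plate at (115,125) are not it.
- **Shaker:** (168,222), with its blue bar at (158,190).

Next I'll measure them.

```bash
cat > h.py <<'E'
import cv2,numpy as np
from bench import manip
def grab(name,save=None):
    info=manip.camera_info(name); p,d=manip.get_image(name)
    if save: cv2.imwrite(f"pics/{save}.png",p[:,:,::-1])
    return p,d,info
def plane(info,uv,z):
    uv=np.asarray(uv,float).reshape(-1,1,2)
    n=cv2.undistortPoints(uv,info["mtx"],info["dist"]).reshape(-1,2)
    T=np.asarray(info["camera_from_world"]);R=T[:3,:3];c=-R.T@T[:3,3]
    r=np.c_[n,np.ones(len(n))]@R
    return (c+r*((z-c[2])/r[:,2])[:,None])
def blobs(p,lo,hi,amin=60):
    h=cv2.cvtColor(p,cv2.COLOR_RGB2HSV);m=cv2.inRange(h,np.array(lo),np.array(hi))
    m=cv2.morphologyEx(m,cv2.MORPH_OPEN,np.ones((3,3)))
    cs,_=cv2.findContours(m,cv2.RETR_EXTERNAL,cv2.CHAIN_APPROX_NONE)
    return sorted([c for c in cs if cv2.contourArea(c)>amin],key=cv2.contourArea,reverse=True)
def cen(c):
    return np.array(cv2.minEnclosingCircle(c)[0]) if len(c)<5 else np.array(cv2.fitEllipse(c)[0])
E
python3 - <<'E'
from h import *
p,d,i=grab("top")
for n,lo,hi,z in (("red",(0,150,80),(6,255,255),16),("yel",(22,150,90),(32,255,255),16),("grn",(50,120,40),(80,255,255),16),("bar",(110,150,50),(130,255,255),84)):
    for c in blobs(p,lo,hi)[:3]: print(n,cv2.contourArea(c),cen(c),plane(i,cen(c),z)[0].round(1))
c=[c for c in blobs(p,(110,150,50),(130,255,255)) if cen(c)[0]<200 and cen(c)[1]>150]
for k in c: print("bar",plane(i,cv2.boxPoints(cv2.minAreaRect(k)),84).round(0).tolist())
h=cv2.cvtColor(p,cv2.COLOR_RGB2HSV)
m=cv2.inRange(h,(0,0,110),(180,60,255));m[:180]=0;m[280:]=0;m[:,:265]=0;m[:,340:]=0
cs,_=cv2.findContours(m,cv2.RETR_EXTERNAL,cv2.CHAIN_APPROX_NONE);k=max(cs,key=cv2.contourArea)
r=cv2.minAreaRect(k);print("tray",r,plane(i,cv2.boxPoints(r),6).round(1).tolist(),plane(i,r[0],6))
big=cv2.resize(p[160:290,120:345],None,fx=3.5,fy=3.5,interpolation=2);cv2.imwrite("pics/crop0.png",big[:,:,::-1])
print(manip.tip_extent)
E
```

```text
red 341.0 [384.56869507 286.38739014] [ 406.7 -198.3   16. ]
yel 328.5 [434.05825806 226.10627747] [ 557.2 -324.    16. ]
grn 312.5 [435.17041016 278.17868042] [ 426.8 -324.1   16. ]
bar 461.5 [151.34036255 190.14631653] [636.1 371.5  84. ]
bar 273.0 [385.5491333  160.20863342] [ 708.4 -198.2   84. ]
bar [[642.0, 421.0, 84.0], [666.0, 324.0, 84.0], [631.0, 314.0, 84.0], [607.0, 411.0, 84.0]]
tray ((301.8248291015625, 230.01828002929688), (66.38359069824219, 33.14907455444336), 70.01689147949219) [[613.9, 75.6, 6.0], [643.0, -3.1, 6.0], [484.3, -60.5, 6.0], [455.9, 17.2, 6.0]] [[548.69703094   7.08186116   6.        ]]
25.0
```

View pics/crop0.png

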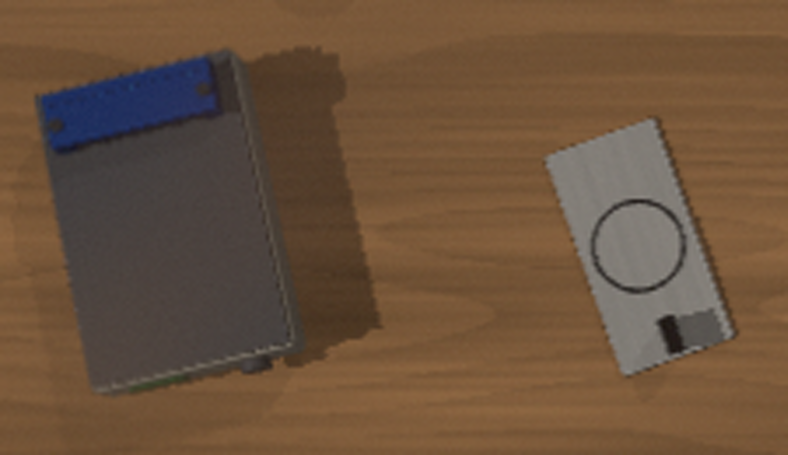

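The crop shows the shaker with its bar at the top left, slot opening downward. The tray's ring is in the middle of the tray, and the black fin is at the lower end (about (670,333) in the crop), so the free end points up. I'll move over the shaker and look with the wrist camera.

>>> drive_tool:
  rows: [1,-0.6,0.3,0.63,1,-0.6,0.3,0.63,1,-0.6,0.3,0.63,1,-0.6,0.3,0.63,1,-0.6,0.3,0.63]

```text
time_s: 0.57
tcp_pos: [320.2, 432.2, 301.5]
orientation: [[1.0, 0.021, -0.0], [0.021, -1.0, -0.0], [-0.0, 0.0, -1.0]]
ft_force: [0.5, 0.1, 0.0]
opening: 1.001
finger_force: 0.0
```

>>> drive_tool:
  rows: [1,-0.6,0.3,0.63,1,-0.6,0.3,0.63,1,-0.6,0.3,0.63,1,-0.6,0.3,0.63,0,0,0,0.63]

```text
time_s: 0.98
tcp_pos: [443.6, 358.3, 338.4]
orientation: [[0.941, 0.338, 0.002], [0.338, -0.941, -0.0], [0.002, 0.001, -1.0]]
ft_force: [-1.9, 0.4, -0.3]
opening: 0.999
finger_force: 0.0
```

>>> drive_tool:
  rows: [0,0,0,0,0,0,0,0,0,0,0,0,0,0,0,0,0,0,0,0]

```text
time_s: 1.4
tcp_pos: [438.4, 361.8, 337.2]
orientation: [[0.94, 0.341, -0.0], [0.341, -0.94, -0.0], [-0.0, 0.0, -1.0]]
ft_force: [0.2, -0.7, -0.3]
opening: 1.0
finger_force: 0.0
```

```bash
python3 - <<'E'
from h import *
s=manip.read_state();print(s["tcp_pos"].round(1),s["orientation"].round(3).tolist(),s["qpos"].round(2),s["time_s"])
p,d,i=grab("wrist","w1")
print(plane(i,[[320,240],[0,0],[640,480]],60).round(0).tolist()); T=i["camera_from_world"];print((-T[:3,:3].T@T[:3,3]).round(1),i["mtx"],i["dist"])
E
```

```text
[438.4 361.8 337.2] [[0.94, 0.341, -0.0], [0.341, -0.94, -0.0], [-0.0, 0.0, -1.0]] [ 0.96  0.29  0.35 -0.   -1.64  0.95] 1.4
[[391.0, 345.0, 60.0], [528.0, 756.0, 60.0], [163.0, -342.0, 60.0]]
[513.  388.5 453.8] [[336.0836352    0.         320.91680587]
 [  0.         336.0836352  239.2592709 ]
 [  0.           0.           1.        ]] [-0.04428014  0.          0.          0.          0.        ]
```

View pics/w1.png

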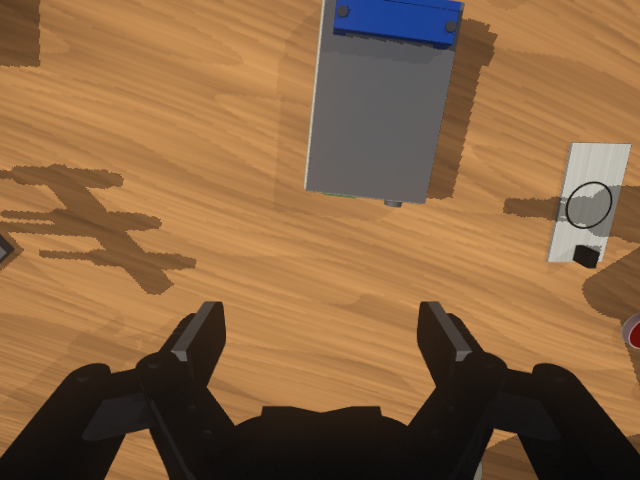

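The wrist view shows the platform with its near corners at about (305,190) and (427,203), the blue bar at (400,20), the tray at (590,205) and its fin at (586,256). I'll fit the platform edges.

```bash
python3 - <<'E'
from h import *
p,d,i=grab("wrist","w2")
h=cv2.cvtColor(p,cv2.COLOR_RGB2HSV)
print(h[100,380],h[20,400],h[100,312],h[200,590],h[240,565])
m=cv2.inRange(h,(0,0,70),(180,45,135));m[:48]=0;m[215:]=0;m[:,:290]=0;m[:,480:]=0
m=cv2.morphologyEx(m,cv2.MORPH_OPEN,np.ones((5,5)))
k=max(cv2.findContours(m,cv2.RETR_EXTERNAL,cv2.CHAIN_APPROX_NONE)[0],key=cv2.contourArea)
a=cv2.approxPolyDP(k,5,True)[:,0];print(a.tolist(),plane(i,a,60).round(1).tolist())
b=blobs(p,(110,150,50),(130,255,255));c=[x for x in b if cen(x)[1]<60][0]
a=cv2.approxPolyDP(c,3,True)[:,0];print("bar",a.tolist(),plane(i,a,84).round(1).tolist())
m=cv2.inRange(h,(0,0,0),(180,60,60));m[:,:560]=0;m[:238]=0;m[275:]=0
vis=cv2.resize(p[130:280,480:640],None,fx=4,fy=4,interpolation=2);cv2.imwrite("pics/c2.png",vis[:,:,::-1])
# depth check: points on platform/bar/floor
T=np.asarray(i["camera_from_world"])
def pt(u,v):
    n=cv2.undistortPoints(np.array([[[u,v]]],float),i["mtx"],i["dist"])[0,0]; X=np.r_[n,1]*d[v,u]; return (T[:3,:3].T@(X-T[:3,3])).round(1)
for q in((380,100),(340,170),(400,18),(300,280),(590,205),(586,250)):print(q,pt(*q))
E
```

```text
[ 0  5 97] [110 210 146] [ 17  73 179] [ 20  24 125] [ 22  20 189]
[[320, 48], [307, 189], [383, 198], [389, 205], [424, 202], [453, 52]] [[591.5, 417.6, 60.0], [445.6, 381.1, 60.0], [466.3, 292.8, 60.0], [460.9, 282.7, 60.0], [478.7, 244.6, 60.0], [637.3, 283.8, 60.0]]
bar [[334, 27], [428, 42], [442, 48], [452, 43], [454, 32], [448, 33], [444, 25], [448, 20], [456, 21], [460, 3], [337, 0], [336, 6], [344, 4], [348, 12], [342, 18], [335, 15]] [[609.0, 409.3, 84.0], [629.0, 317.5, 84.0], [629.1, 302.1, 84.0], [636.8, 294.7, 84.0], [646.5, 297.1, 84.0], [643.5, 302.3, 84.0], [648.5, 309.0, 84.0], [653.9, 307.2, 84.0], [656.0, 299.4, 84.0], [671.7, 302.6, 84.0], [632.0, 414.8, 84.0], [626.8, 413.9, 84.0], [631.1, 407.3, 84.0], [625.9, 401.2, 84.0], [619.1, 404.8, 84.0], [619.2, 412.1, 84.0]]
(380, 100) [565.7 338.1  58.3]
(340, 170) [479.4 352.4  58.6]
(400, 18) [639.1 351.9  83. ]
(300, 280) [304.  345.3  -0.5]
(590, 205) [551.8   1.3   5.4]
(586, 250) [493.5 -10.1  28.4]
```

>>> drive_tool:
  rows: [0.12,-0.97,0,0,0.12,-0.97,0,0,0.12,-0.97,0,0,0.12,-0.97,-0.4,0,0.12,-0.97,-0.4,0]

```text
time_s: 1.92
tcp_pos: [457.2, 215.0, 313.7]
orientation: [[0.94, 0.341, 0.002], [0.341, -0.94, 0.001], [0.002, -0.001, -1.0]]
ft_force: [0.6, -1.2, -0.3]
opening: 1.001
finger_force: 0.0
```

>>> drive_tool:
  rows: [0.12,-0.97,-0.5,0,0.12,-0.97,-0.5,0,0.12,-0.97,-0.5,0,0.12,-0.97,-0.5,0,0.12,-0.97,-0.5,0]

```text
time_s: 2.33
tcp_pos: [474.9, 69.2, 237.9]
orientation: [[0.94, 0.34, 0.001], [0.34, -0.94, 0.0], [0.001, -0.0, -1.0]]
ft_force: [-0.3, 0.5, 0.3]
opening: 0.999
finger_force: 0.0
```

>>> drive_tool:
  rows: [0.12,-0.97,-0.6,0,0.12,-0.97,-0.6,0,0.12,-0.97,-0.6,0,0,0,0,0,0,0,0,0]
  claw: -0.2

```text
time_s: 2.75
tcp_pos: [485.3, -18.2, 183.3]
orientation: [[0.941, 0.338, -0.002], [0.338, -0.941, -0.001], [-0.002, -0.0, -1.0]]
ft_force: [0.2, 0.2, 0.2]
opening: 0.398
finger_force: 0.0
```

```bash
python3 - <<'E'
from h import *
s=manip.read_state();print(s["tcp_pos"].round(1),s["orientation"].round(3).tolist(),s["qpos"].round(2),s["time_s"],s["opening"])
p,d,i=grab("wrist","w3")
T=i["camera_from_world"];print((-T[:3,:3].T@T[:3,3]).round(1))
E
```

```text
[485.3 -18.2 183.3] [[0.941, 0.338, -0.002], [0.338, -0.941, -0.001], [-0.002, -0.0, -1.0]] [ 0.29  0.17 -0.19 -0.   -1.21  1.63] 2.75 0.39799415496571616
[560.2   8.3 299.8]
```

View pics/w3.png

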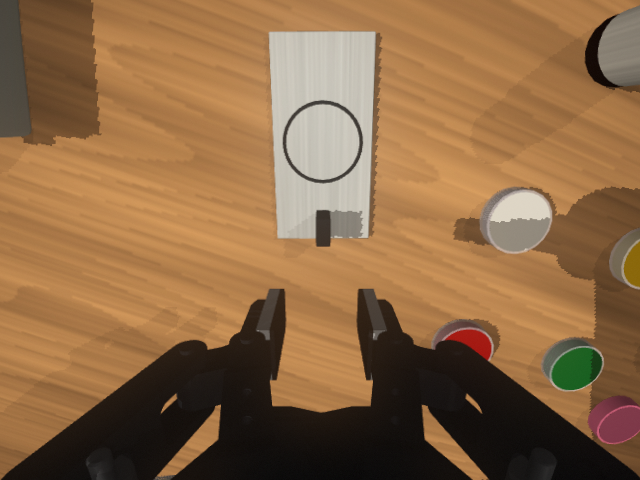

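The tray is in full view, with corners at (269,32), (376,31), (370,238) and (278,238), the ring at (323,141) and the black fin at (323,228). The dishes are on the right. I'll compute the tray pose.

```bash
python3 - <<'E'
from h import *
p,d,i=grab("wrist")
h=cv2.cvtColor(p,cv2.COLOR_RGB2HSV)
m=cv2.inRange(h,(0,0,90),(180,70,255));m[260:]=0;m[:,:230]=0;m[:,:]*=1;m[:,420:]=0
k=max(cv2.findContours(m,cv2.RETR_EXTERNAL,cv2.CHAIN_APPROX_NONE)[0],key=cv2.contourArea)
k=cv2.convexHull(k)
a=cv2.approxPolyDP(k,6,True)[:,0];w=plane(i,a,6);print(a.tolist(),w.round(1).tolist())
W=plane(i,k[:,0],6)[:,:2].astype(np.float32);print("rect",cv2.minAreaRect(W))
mm=cv2.inRange(h,(0,0,0),(180,255,55));mm[:90]=0;mm[190:]=0;mm[:,:275]=0;mm[:,370:]=0
c=cv2.convexHull(max(cv2.findContours(mm,0,1)[0],key=cv2.contourArea));print("ring",cen(c),plane(i,cen(c),6).round(1))
mm=cv2.inRange(h,(0,0,0),(180,255,75));mm[:200]=0;mm[255:]=0;mm[:,:300]=0;mm[:,345:]=0
c=max(cv2.findContours(mm,0,1)[0],key=cv2.contourArea);b=cv2.boundingRect(c);print("fin",b,plane(i,[[b[0],b[1]],[b[0]+b[2],b[1]],[b[0],b[1]+b[3]],[b[0]+b[2],b[1]+b[3]]],38).round(1).tolist())
E
```

```text
[[375, 34], [368, 238], [278, 238], [270, 35]] [[643.5, -6.1, 6.0], [486.3, -63.9, 6.0], [458.2, 14.2, 6.0], [615.0, 71.0, 6.0]]
rect ((550.78369140625, 3.5744476318359375), (169.0102081298828, 83.64712524414062), 20.03572654724121)Traceback (most recent call last):
  File "<stdin>", line 10, in <module>
ValueError: max() iterable argument is empty
```

>>> drive_tool:
  rows: [-0.02,-0.1,-1,0,0,0,-1,0,0,0,-1,0,0,0,-1,0,0,0,-0.5,0]

```text
time_s: 3.27
tcp_pos: [484.2, -18.8, 47.0]
orientation: [[0.94, 0.341, -0.002], [0.341, -0.94, 0.0], [-0.002, -0.001, -1.0]]
ft_force: [-0.2, 0.2, -0.6]
opening: 0.398
finger_force: 0.0
```

>>> drive_tool:
  rows: [0,0,-0.45,0,0,0,0,0,0,0,0,0,0,0,0,0,0,0,0,0]

```text
time_s: 3.68
tcp_pos: [486.6, -19.4, 37.3]
orientation: [[0.94, 0.341, 0.003], [0.341, -0.94, 0.001], [0.003, 0.0, -1.0]]
ft_force: [0.5, -0.5, -0.5]
opening: 0.403
finger_force: 0.0
```

>>> drive_tool:
  rows: [0,0,0,0,0,0,0,0,0,0,0,0,0,0,0,0,0,0,0,0]
  claw: -1
  squeeze: 80

```text
time_s: 4.1
tcp_pos: [486.0, -19.8, 36.9]
orientation: [[0.94, 0.34, 0.002], [0.34, -0.94, 0.0], [0.002, 0.0, -1.0]]
ft_force: [-1.8, 1.3, 5.9]
opening: 0.125
finger_force: 78.8
```

>>> drive_tool:
  rows: [0,0,0,0,0,0,0,0,0,0,0,0,0,0,0,0,0,0,0,0]

```text
time_s: 4.52
tcp_pos: [486.0, -19.8, 36.8]
orientation: [[0.94, 0.34, 0.002], [0.34, -0.94, 0.0], [0.002, 0.0, -1.0]]
ft_force: [-1.6, 1.7, 5.4]
opening: 0.125
finger_force: 78.8
```

>>> drive_tool:
  rows: [0,0,0.2,0,0,0,0.4,0,0,0,0.6,0,0,0,0.7,0,0,0,0.7,0]
  squeeze: 110

```text
time_s: 4.93
tcp_pos: [484.5, -20.2, 114.3]
orientation: [[0.941, 0.34, -0.002], [0.34, -0.941, -0.0], [-0.002, -0.001, -1.0]]
ft_force: [1.6, 0.4, -1.8]
opening: 0.114
finger_force: 107.3
```

>>> drive_tool:
  rows: [0,0.2,0.6,0,0,0.4,0.4,0,0,0.6,0.2,0,0,0.7,0,0,0,0.7,0,0]

```text
time_s: 5.35
tcp_pos: [485.0, 58.6, 150.3]
orientation: [[0.941, 0.339, 0.0], [0.339, -0.941, 0.001], [0.0, -0.0, -1.0]]
ft_force: [-0.2, 0.3, -1.9]
opening: 0.117
finger_force: 107.4
```

>>> drive_tool:
  rows: [-0.1,0.8,0,-0.1,-0.1,0.8,0,-0.1,-0.1,0.8,0,-0.1,-0.1,0.8,0,-0.1,-0.1,0.8,0,-0.1]

```text
time_s: 5.77
tcp_pos: [469.5, 178.8, 149.7]
orientation: [[0.957, 0.289, -0.001], [0.289, -0.957, -0.0], [-0.001, -0.0, -1.0]]
ft_force: [0.2, -0.3, -2.3]
opening: 0.111
finger_force: 107.4
```

>>> drive_tool:
  rows: [-0.1,0.8,0,-0.1,-0.1,0.8,0,-0.1,-0.1,0.7,0,-0.1,-0.1,0.6,0,-0.1,-0.1,0.6,0,-0.1]

```text
time_s: 6.18
tcp_pos: [454.6, 283.7, 149.5]
orientation: [[0.971, 0.239, -0.001], [0.239, -0.971, -0.001], [-0.001, 0.0, -1.0]]
ft_force: [-0.1, 0.2, -1.8]
opening: 0.118
finger_force: 107.4
```

>>> drive_tool:
  rows: [0,0.5,0,0,0,0.3,0,0,0,0.1,0,0,0,0,0,0,0,0,0,0]

```text
time_s: 6.6
tcp_pos: [455.4, 309.3, 149.6]
orientation: [[0.971, 0.24, -0.001], [0.24, -0.971, -0.001], [-0.001, 0.0, -1.0]]
ft_force: [-0.1, 0.7, -2.4]
opening: 0.119
finger_force: 107.4
```

>>> drive_tool:
  rows: [0,0,0,0,0,0,0,0,0,0,0,0,0,0,0,0,0,0,0,0]

```text
time_s: 7.02
tcp_pos: [455.5, 309.8, 149.9]
orientation: [[0.971, 0.24, 0.0], [0.24, -0.971, 0.0], [0.0, -0.0, -1.0]]
ft_force: [0.3, 0.5, -2.4]
opening: 0.119
finger_force: 107.4
```

```bash
python3 - <<'E'
from h import *
s=manip.read_state();print(s["tcp_pos"].round(1),s["orientation"].round(3).tolist(),s["time_s"],s["opening"],s["finger_force"])
p,d,i=grab("wrist","w4");np.save("pics/w4d.npy",d)
T=np.asarray(i["camera_from_world"]);print((-T[:3,:3].T@T[:3,3]).round(1))
import json;json.dump({k:np.asarray(v).tolist() for k,v in i.items() if k!="z"},open("pics/w4.json","w"))
E
```

```text
[455.5 309.8 149.9] [[0.971, 0.24, 0.0], [0.24, -0.971, 0.0], [0.0, -0.0, -1.0]] 7.0167 0.11871339342010112 107.43548512458801
[532.4 328.4 266.5]
```

View pics/w4.png

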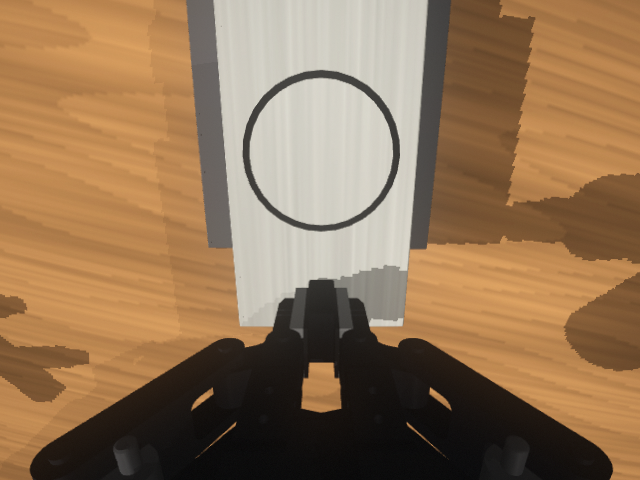

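The tray is level and straight in the grip. The platform's near corners are at (208,248) and (428,248). The ring is at (321,150). I'll compute the lateral offset.

```bash
python3 - <<'E'
from h import *
import json
i={k:(np.array(v) if k!="z" else v) for k,v in json.load(open("pics/w4.json")).items()}
a=np.radians(14);X=np.array([np.cos(a),np.sin(a)]);Y=np.array([-X[1],X[0]])
def loc(uv,z):
    w=plane(i,uv,z)[:,:2]; return np.c_[w@X,w@Y].round(1).tolist()
print("plat",loc([[208,248],[187,0],[428,248],[450,0]],60)); print("tray",loc([[240,326],[215,0],[403,325],[428,0],[321,150]],119))
print("tcp",[455.5*X[0]+309.8*X[1],455.5*Y[0]+309.8*Y[1]])
d=np.load("pics/w4d.npy");T=i["camera_from_world"]
for u,v in((321,20),(321,150),(321,220),(198,100),(440,100)):
    n=cv2.undistortPoints(np.array([[[u,v]]],float),i["mtx"],i["dist"])[0,0];q=np.r_[n,1]*d[v,u];print((T[:3,:3].T@(q-T[:3,3])).round(1))
E
```

```text
plat [[523.1, 263.8], [664.6, 261.6], [522.7, 119.8], [664.2, 120.0]]
tray [[502.0, 231.0], [644.7, 230.2], [502.3, 148.4], [644.5, 148.5], [588.1, 189.7]]
tcp [np.float64(516.9171065754934), np.float64(190.40219255465507)]
[572.9 338.2 117.6]
[524.7 326.3 117.6]
[494.5 318.9 118. ]
[532.3 401.5  59.2]
[565.9 265.4  58.7]
```

>>> drive_tool:
  rows: [-0.01,0.06,-0.4,0,0,0,-0.5,0,0,0,-0.4,0,0,0,-0.2,0,0,0,-0.1,0]

```text
time_s: 7.48
tcp_pos: [454.8, 311.4, 100.8]
orientation: [[0.971, 0.24, -0.001], [0.24, -0.971, -0.001], [-0.002, 0.001, -1.0]]
ft_force: [0.2, -0.6, -1.8]
opening: 0.12
finger_force: 107.5
```

>>> drive_tool:
  rows: [0,0,-0.05,0,0,0,-0.03,0,0,0,0,0,0,0,0,0,0,0,0,0]

```text
time_s: 7.9
tcp_pos: [455.4, 312.0, 99.9]
orientation: [[0.971, 0.24, 0.001], [0.24, -0.971, 0.001], [0.001, -0.001, -1.0]]
ft_force: [0.3, -0.0, -2.4]
opening: 0.117
finger_force: 107.5
```

>>> drive_tool:
  rows: [0,0,-0.02,0,0,0,-0.02,0,0,0,0,0,0,0,0,0,0,0,0,0]

```text
time_s: 8.32
tcp_pos: [455.1, 311.8, 98.2]
orientation: [[0.971, 0.24, -0.0], [0.24, -0.971, -0.0], [-0.0, 0.0, -1.0]]
ft_force: [-0.6, 0.1, -1.8]
opening: 0.113
finger_force: 107.5
```

>>> drive_tool:
  rows: [0.26,0.065,-0.02,0,0.26,0.065,0,0,0.26,0.065,0,0,0.26,0.065,0,0,0,0,0,0]

```text
time_s: 8.73
tcp_pos: [488.2, 320.0, 97.4]
orientation: [[0.971, 0.239, 0.001], [0.239, -0.971, 0.0], [0.001, 0.0, -1.0]]
ft_force: [0.3, -0.0, -1.3]
opening: 0.122
finger_force: 107.5
```

>>> drive_tool:
  rows: [0.1,0.025,0,0,0.1,0.025,0,0,0,0,0,0,0,0,0,0,0,0,0,0]

```text
time_s: 9.15
tcp_pos: [492.2, 321.1, 97.6]
orientation: [[0.971, 0.24, -0.0], [0.24, -0.971, 0.0], [-0.0, -0.0, -1.0]]
ft_force: [0.1, 1.1, -2.2]
opening: 0.116
finger_force: 107.5
```

>>> drive_tool:
  rows: [0.1,0.025,0,0,0,0,0,0,0.05,0.012,0,0,0,0,0,0,0,0,0,0]

```text
time_s: 9.57
tcp_pos: [496.9, 322.2, 97.6]
orientation: [[0.971, 0.24, 0.0], [0.24, -0.971, 0.0], [0.0, 0.0, -1.0]]
ft_force: [-0.6, -0.8, -2.0]
opening: 0.12
finger_force: 107.5
```

>>> drive_tool:
  rows: [0,0,-0.03,0,0,0,0,0,0.05,0.012,0,0,0,0,0,0,0,0,0,0]

```text
time_s: 9.98
tcp_pos: [498.5, 322.7, 97.0]
orientation: [[0.971, 0.24, 0.001], [0.24, -0.971, 0.0], [0.001, -0.0, -1.0]]
ft_force: [-2.4, -0.7, 0.7]
opening: 0.118
finger_force: 108.0
```

>>> drive_tool:
  rows: [0.05,0.012,0,0,0,0,0,0,0,0,0,0,0,0,0,0,0,0,0,0]

```text
time_s: 10.4
tcp_pos: [499.9, 323.0, 97.0]
orientation: [[0.971, 0.24, 0.0], [0.24, -0.971, 0.0], [0.0, -0.0, -1.0]]
ft_force: [-2.6, 0.1, 3.7]
opening: 0.119
finger_force: 108.2
```

>>> drive_tool:
  rows: [0.05,0.012,0,0,0,0,0,0,0,0,0,0,0,0,0,0,0,0,0,0]

```text
time_s: 10.82
tcp_pos: [501.3, 323.3, 97.0]
orientation: [[0.971, 0.24, 0.0], [0.24, -0.971, 0.0], [0.0, -0.0, -1.0]]
ft_force: [-3.1, -0.5, 4.5]
opening: 0.114
finger_force: 108.6
```

>>> drive_tool:
  rows: [0.04,0.01,0,0,0,0,0,0,0,0,0,0,0.03,0.008,0,0,0,0,0,0]

```text
time_s: 11.23
tcp_pos: [501.8, 323.4, 97.0]
orientation: [[0.971, 0.24, -0.003], [0.24, -0.971, -0.001], [-0.003, 0.0, -1.0]]
ft_force: [-10.6, -2.1, 11.0]
opening: 0.117
finger_force: 109.2
```

>>> drive_tool:
  rows: [0.03,0.008,0,0,0,0,0,0,0,0,0,0,0,0,0,0,0,0,0,0]

```text
time_s: 11.65
tcp_pos: [501.8, 323.5, 97.0]
orientation: [[0.971, 0.24, -0.004], [0.24, -0.971, -0.001], [-0.005, 0.0, -1.0]]
ft_force: [-14.5, -1.6, 12.4]
opening: 0.115
finger_force: 109.6
```

>>> drive_tool:
  rows: [0.03,0.008,0,0,0,0,0,0,0,0,0,0,0,0,0,0,0,0,0,0]

```text
time_s: 12.07
tcp_pos: [501.9, 323.4, 97.0]
orientation: [[0.971, 0.24, -0.006], [0.24, -0.971, -0.002], [-0.006, 0.001, -1.0]]
ft_force: [-17.7, -2.8, 13.7]
opening: 0.12
finger_force: 109.9
```

Force built up at the stop while the position stayed fixed, so the tray is home. Now I'll release and lift.

>>> drive_tool:
  rows: [0,0,0,0,0,0,0,0,0,0,0,0,0,0,0,0,0,0,0,0]
  claw: -0.3
  squeeze: 40

```text
time_s: 12.48
tcp_pos: [505.5, 324.3, 96.4]
orientation: [[0.971, 0.24, 0.0], [0.24, -0.971, -0.0], [0.0, 0.0, -1.0]]
ft_force: [-0.5, -0.5, 0.5]
opening: 0.353
finger_force: 0.0
```

>>> drive_tool:
  rows: [0,0,0.3,0,0,0,0.8,0,0,0,1,0,0,0,1,0,-0.5,-0.1,1,0]

```text
time_s: 12.9
tcp_pos: [491.5, 321.2, 221.2]
orientation: [[0.971, 0.239, 0.001], [0.239, -0.971, -0.0], [0.001, 0.001, -1.0]]
ft_force: [0.1, -0.1, -0.6]
opening: 0.349
finger_force: 0.0
```

>>> drive_tool:
  rows: [0,0,0.9,0,0,0,0,0,0,0,0,0,0,0,0,0,0,0,0,0]

```text
time_s: 13.32
tcp_pos: [489.9, 321.0, 245.6]
orientation: [[0.971, 0.24, -0.002], [0.24, -0.971, -0.001], [-0.002, 0.001, -1.0]]
ft_force: [1.3, 0.1, 0.0]
opening: 0.346
finger_force: 0.0
```

```bash
python3 - <<'E'
from h import *
s=manip.read_state();print(s["tcp_pos"].round(1),s["time_s"],s["ft_force"])
p,d,i=grab("wrist","w5");np.save("pics/w5d.npy",d)
h=cv2.cvtColor(p,cv2.COLOR_RGB2HSV)
def ring(z,p=p,h=h):
    m=cv2.inRange(h,(0,0,0),(180,255,85))
    cs,hi=cv2.findContours(m,cv2.RETR_CCOMP,cv2.CHAIN_APPROX_NONE)
    for c in cs:
        A=cv2.contourArea(c)
        if A>1500 and len(c)>100:
            W=plane(i,c[:,0],z)[:,:2].astype(np.float32);(cx,cy),r=cv2.minEnclosingCircle(W)
            if 25<r<40: print("ring",cen(c).round(1),cv2.fitEllipse(W),r)
ring(66)
E
```

```text
[489.9 321.  245.6] 13.3167 [1.28105805 0.09037246 0.00643424]
ring [321.2 126.7] ((568.7154541015625, 339.417724609375), (66.03203582763672, 66.16582489013672), 128.35574340820312) 33.50991439819336
ring [321.1 126.9] ((568.6080322265625, 339.4754638671875), (62.99406051635742, 63.743289947509766), 6.051589012145996) 32.21073532104492
```

View pics/w5.png

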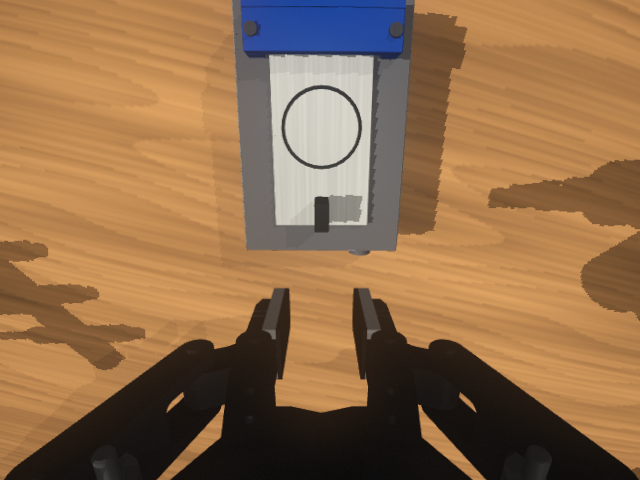

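The tray sits squarely under the bar with the ring at pixel (321,127), which is about (568.7, 339.4) in world coordinates. Next is the red dish.

>>> drive_tool:
  rows: [-0.15,-0.5,0,0,-0.15,-0.97,0,0,-0.15,-0.97,0,0,-0.15,-0.97,0,0,-0.15,-0.97,0,0]
  claw: 1

```text
time_s: 13.78
tcp_pos: [467.1, 188.4, 245.7]
orientation: [[0.971, 0.24, -0.001], [0.24, -0.971, -0.001], [-0.002, 0.001, -1.0]]
ft_force: [1.3, 0.1, 0.3]
opening: 0.998
finger_force: 0.0
```

>>> drive_tool:
  rows: [-0.15,-0.97,0,0,-0.15,-0.97,0,0,-0.15,-0.97,0,0,-0.15,-0.97,0,0,-0.15,-0.97,-0.2,0]

```text
time_s: 14.2
tcp_pos: [445.1, 43.0, 240.9]
orientation: [[0.971, 0.24, 0.001], [0.24, -0.971, -0.0], [0.001, 0.0, -1.0]]
ft_force: [0.5, -0.1, 0.2]
opening: 0.999
finger_force: 0.0
```

>>> drive_tool:
  rows: [-0.15,-0.97,-0.2,0,-0.15,-0.97,-0.2,0,-0.15,-0.97,-0.3,0,-0.15,-0.97,-0.3,0,-0.15,-0.97,-0.3,0]

```text
time_s: 14.62
tcp_pos: [421.9, -102.5, 200.7]
orientation: [[0.971, 0.24, -0.001], [0.24, -0.971, -0.0], [-0.001, -0.0, -1.0]]
ft_force: [0.7, -0.8, -0.0]
opening: 1.002
finger_force: 0.0
```

>>> drive_tool:
  rows: [-0.15,-0.97,0,0,-0.15,-0.97,0,0,-0.15,-0.8,0,0,-0.1,-0.4,0,0,0,0,0,0]

```text
time_s: 15.03
tcp_pos: [405.2, -197.2, 200.8]
orientation: [[0.972, 0.237, -0.002], [0.237, -0.972, -0.0], [-0.002, -0.0, -1.0]]
ft_force: [-0.1, -0.1, -0.5]
opening: 0.999
finger_force: 0.0
```

>>> drive_tool:
  rows: [0,0,0,0,0,0,0,0,0,0,0,0,0,0,0,0,0,0,0,0]

```text
time_s: 15.45
tcp_pos: [406.4, -194.7, 201.7]
orientation: [[0.971, 0.241, 0.0], [0.241, -0.971, 0.0], [0.0, -0.0, -1.0]]
ft_force: [-0.3, 0.3, -0.7]
opening: 1.005
finger_force: 0.0
```

```bash
cat >> h.py <<'E'
COL={"red":((0,150,60),(6,255,255)),"yel":((22,150,70),(32,255,255)),"grn":((50,120,30),(80,255,255))}
def dish(name,z,tag=None):
    s=manip.read_state();p,d,i=grab("wrist",tag)
    for c in blobs(p,*COL[name],300)[:2]:
        W=plane(i,c[:,0],z)[:,:2].astype(np.float32);e=cv2.fitEllipse(cv2.convexHull(W));g=np.array(e[0])-s["tcp_pos"][:2]
        print(name,cen(c).round(0),np.round(e[0],1),np.round(e[1],1),"delta units",(g/30).round(3))
    print("tcp",s["tcp_pos"].round(1),"t",s["time_s"])
E
python3 -c "
from h import *
dish('red',16,'w6');dish('yel',16);dish('grn',16)"
```

```text
red [328. 219.] [ 408.4 -201.1] [53.9 54.2] delta units [ 0.065 -0.216]
tcp [ 406.4 -194.7  201.7] t 15.45
yel [516.  87.] [ 558.2 -327.2] [54.2 54.6] delta units [ 5.062 -4.416]
tcp [ 406.4 -194.8  201.7] t 15.5
grn [462. 232.] [ 427.7 -327.3] [52.9 53.4] delta units [ 0.712 -4.414]
tcp [ 406.3 -194.9  201.7] t 15.55
```

View pics/w6.png

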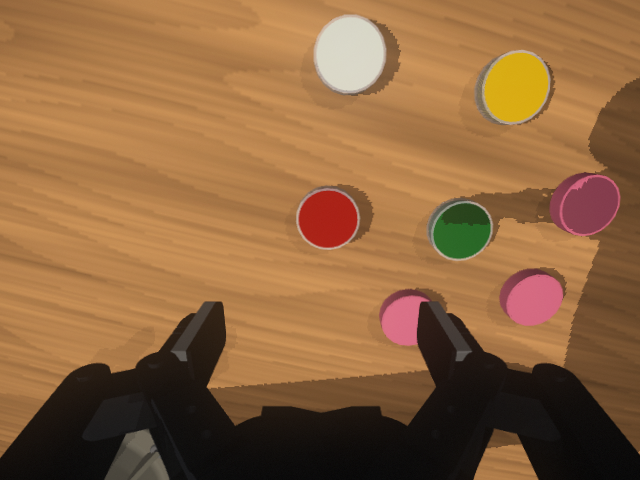

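The red dish is at (328,219) between the open fingers. Green is at (462,232), yellow at (516,87), white at (350,55), and the pink ones are lower right. I'll descend on red.

>>> drive_tool:
  rows: [0.065,-0.21,-0.9,0,0,0,-1,0,0,0,-1,0,0,0,-1,0,0,0,-1,0]

```text
time_s: 16.02
tcp_pos: [408.3, -201.5, 53.7]
orientation: [[0.971, 0.24, 0.001], [0.24, -0.971, -0.0], [0.001, 0.0, -1.0]]
ft_force: [0.4, 0.1, 0.5]
opening: 1.0
finger_force: 0.0
```

>>> drive_tool:
  rows: [0,0,-0.6,0,0,0,-0.3,0,0,0,-0.1,0,0,0,0,0,0,0,0,0]

```text
time_s: 16.43
tcp_pos: [409.2, -201.8, 25.8]
orientation: [[0.971, 0.24, 0.002], [0.24, -0.971, -0.001], [0.002, 0.001, -1.0]]
ft_force: [0.3, 0.3, -0.5]
opening: 1.0
finger_force: 0.0
```

>>> drive_tool:
  rows: [0,0,0,0,0,0,0,0,0,0,0,0,0,0,0,0,0,0,0,0]
  claw: -0.2
  squeeze: 30

```text
time_s: 16.85
tcp_pos: [409.0, -201.7, 26.0]
orientation: [[0.971, 0.24, 0.002], [0.24, -0.971, -0.001], [0.002, 0.001, -1.0]]
ft_force: [-1.5, 1.6, 6.7]
opening: 0.685
finger_force: 31.0
```

>>> drive_tool:
  rows: [0,0,0,0,0,0,0,0,0,0,0,0,0,0,0,0,0,0,0,0]

```text
time_s: 17.27
tcp_pos: [409.0, -201.7, 26.0]
orientation: [[0.971, 0.24, 0.002], [0.24, -0.971, -0.001], [0.002, 0.001, -1.0]]
ft_force: [-1.8, 1.3, 6.8]
opening: 0.688
finger_force: 31.0
```

>>> drive_tool:
  rows: [0,0,0.2,0,0,0,0.5,0,0,0,0.8,0,0,0,0.8,0,0,0,0.8,0]

```text
time_s: 17.68
tcp_pos: [407.9, -201.5, 119.3]
orientation: [[0.971, 0.24, 0.0], [0.24, -0.971, -0.0], [0.0, 0.0, -1.0]]
ft_force: [1.3, -0.5, 0.3]
opening: 0.683
finger_force: 32.4
```

>>> drive_tool:
  rows: [0.28,0.5,0.7,0,0.28,0.97,0.5,0,0.28,0.97,0.2,0,0.28,0.97,0,0,0.28,0.97,0,0]

```text
time_s: 18.1
tcp_pos: [450.6, -68.8, 161.1]
orientation: [[0.971, 0.239, 0.002], [0.239, -0.971, 0.001], [0.002, 0.0, -1.0]]
ft_force: [-0.1, -0.5, -0.4]
opening: 0.686
finger_force: 32.4
```

>>> drive_tool:
  rows: [0.28,0.97,0,0,0.28,0.97,0,0,0.28,0.97,0,0,0.28,0.97,0,0,0.28,0.97,0,0]

```text
time_s: 18.52
tcp_pos: [492.2, 76.8, 160.4]
orientation: [[0.971, 0.24, 0.001], [0.24, -0.971, 0.0], [0.001, -0.0, -1.0]]
ft_force: [0.7, -0.1, -0.2]
opening: 0.688
finger_force: 32.4
```

>>> drive_tool:
  rows: [0.28,0.97,0,0,0.28,0.97,0,0,0.28,0.97,0,0,0.28,0.97,0,0,0.28,0.97,0,0]

```text
time_s: 18.93
tcp_pos: [534.2, 222.2, 160.3]
orientation: [[0.971, 0.24, 0.0], [0.24, -0.971, 0.0], [0.0, -0.0, -1.0]]
ft_force: [0.6, -0.6, 0.2]
opening: 0.69
finger_force: 32.4
```

>>> drive_tool:
  rows: [0.28,0.97,0,0,0.28,0.97,0,0,0.28,0.97,0,0,0.28,0.7,0,0,0,0.35,0,0]

```text
time_s: 19.35
tcp_pos: [568.3, 341.9, 159.2]
orientation: [[0.971, 0.241, -0.0], [0.241, -0.971, -0.0], [-0.0, 0.0, -1.0]]
ft_force: [-1.5, -0.6, 0.0]
opening: 0.686
finger_force: 32.4
```

>>> drive_tool:
  rows: [0,0,0,0,0,0,0,0,0,0,0,0,0,0,0,0,0,0,0,0]

```text
time_s: 19.77
tcp_pos: [567.8, 338.7, 160.3]
orientation: [[0.971, 0.239, 0.0], [0.239, -0.971, 0.0], [0.0, -0.0, -1.0]]
ft_force: [-0.1, -0.2, 0.4]
opening: 0.683
finger_force: 32.4
```

```bash
python3 -c "
from h import *
z=manip.read_state()['tcp_pos'][2]-26+16
dish('red',z,'w7')
print(((np.array([568.7,339.5])-manip.read_state()['tcp_pos'][:2])/30).round(3))"
```

```text
red [321. 319.] [567.9 338.2] [54.  54.2] delta units [ 0.004 -0.016]
tcp [567.8 338.7 160.3] t 19.7667
[0.03  0.022]
```

View pics/w7.png

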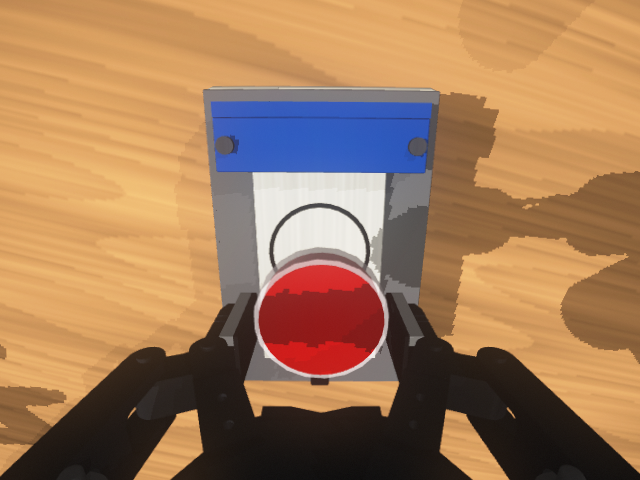

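The red dish is at (321,319), level and centred in the grip just short of the ring in perspective. I'll lower it onto the ring.

>>> drive_tool:
  rows: [0.03,0.04,-0.4,0,0,0,-0.6,0,0,0,-0.6,0,0,0,-0.4,0,0,0,-0.15,0]

```text
time_s: 20.23
tcp_pos: [567.2, 339.7, 92.0]
orientation: [[0.971, 0.239, -0.004], [0.239, -0.971, -0.003], [-0.005, 0.002, -1.0]]
ft_force: [-10.7, -3.0, 17.7]
opening: 0.686
finger_force: 33.9
```

>>> drive_tool:
  rows: [0,0,-0.05,0,0,0,0,0,0,0,-0.03,0,0,0,0,0,0,0,0,0]

```text
time_s: 20.65
tcp_pos: [568.9, 341.0, 93.2]
orientation: [[0.971, 0.24, 0.001], [0.24, -0.971, 0.001], [0.001, -0.0, -1.0]]
ft_force: [0.5, 0.5, -0.5]
opening: 0.687
finger_force: 32.4
```

>>> drive_tool:
  rows: [0,0,-0.03,0,0,0,0,0,0,0,0,0,0,0,0,0,0,0,0,0]

```text
time_s: 21.07
tcp_pos: [568.9, 341.0, 92.2]
orientation: [[0.971, 0.24, 0.001], [0.24, -0.971, 0.0], [0.001, -0.0, -1.0]]
ft_force: [0.3, 0.3, 0.2]
opening: 0.687
finger_force: 32.5
```

>>> drive_tool:
  rows: [0,-0.04,0,0,0,0,0,0,0,0,-0.02,0,0,0,0,0,0,0,0,0]

```text
time_s: 21.48
tcp_pos: [568.8, 339.7, 92.1]
orientation: [[0.971, 0.24, 0.001], [0.24, -0.971, 0.0], [0.001, -0.0, -1.0]]
ft_force: [-1.3, 0.2, 5.4]
opening: 0.682
finger_force: 32.9
```

>>> drive_tool:
  rows: [0,0,0,0,0,0,0,0,0,0,0,0,0,0,0,0,0,0,0,0]
  claw: 0.9

```text
time_s: 21.9
tcp_pos: [568.6, 339.5, 90.9]
orientation: [[0.971, 0.24, -0.0], [0.24, -0.971, -0.0], [-0.001, 0.0, -1.0]]
ft_force: [-0.1, -0.5, 0.1]
opening: 0.947
finger_force: 0.0
```

>>> drive_tool:
  rows: [0,0,0.3,0,0,0,0.7,0,0,0,1,0,0,0,1,0,-0.5,-0.15,1,0]

```text
time_s: 22.32
tcp_pos: [554.8, 335.0, 212.5]
orientation: [[0.971, 0.239, 0.0], [0.239, -0.971, -0.001], [0.0, 0.001, -1.0]]
ft_force: [0.4, 0.4, 0.3]
opening: 0.946
finger_force: 0.0
```

>>> drive_tool:
  rows: [-0.5,-0.15,0.5,0,-0.5,-0.15,0.5,0,0,0,0,0,0,0,0,0,0,0,0,0]

```text
time_s: 22.73
tcp_pos: [523.6, 326.1, 241.0]
orientation: [[0.971, 0.24, -0.0], [0.24, -0.971, -0.0], [-0.0, -0.0, -1.0]]
ft_force: [1.4, -0.3, -0.4]
opening: 0.946
finger_force: 0.0
```

```bash
cat >> h.py <<'E'
def ring(z=66):
    p,d,i=grab("wrist");h=cv2.cvtColor(p,cv2.COLOR_RGB2HSV)
    for c in cv2.findContours(cv2.inRange(h,(0,0,0),(180,255,85)),cv2.RETR_CCOMP,cv2.CHAIN_APPROX_NONE)[0]:
        if cv2.contourArea(c)>1500:
            W=plane(i,c[:,0],z)[:,:2].astype(np.float32);(cx,cy),r=cv2.minEnclosingCircle(W)
            if 25<r<40: print("ring",np.round(cv2.fitEllipse(W)[0],1),round(r,1))
E
python3 -c "
from h import *
dish('red',82,'w8');ring()"
```

```text
red [318. 172.] [568.4 339. ] [53.6 54. ] delta units [1.492 0.428]
tcp [523.6 326.1 241. ] t 22.7333
```

View pics/w8.png

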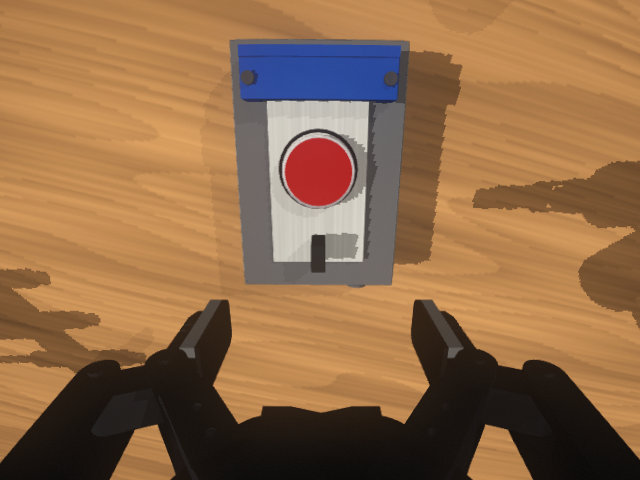

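Red sits inside the ring at pixel (318,172), less than 1 mm off centre. Now the yellow dish.

>>> drive_tool:
  rows: [0.05,-0.5,0,0,0.05,-0.97,0,0,0.05,-0.97,0,0,0.05,-0.97,0,0,0.05,-0.97,0,0]
  claw: 1

```text
time_s: 23.25
tcp_pos: [531.1, 192.8, 240.4]
orientation: [[0.971, 0.24, -0.001], [0.24, -0.971, -0.001], [-0.002, 0.001, -1.0]]
ft_force: [0.4, -0.9, 0.7]
opening: 1.001
finger_force: 0.0
```

>>> drive_tool:
  rows: [0.05,-0.97,0,0,0.05,-0.97,0,0,0.05,-0.97,0,0,0.05,-0.97,0,0,0.05,-0.97,0,0]

```text
time_s: 23.67
tcp_pos: [538.4, 47.1, 240.5]
orientation: [[0.971, 0.239, -0.001], [0.239, -0.971, -0.001], [-0.001, 0.0, -1.0]]
ft_force: [0.9, -0.2, 0.9]
opening: 1.005
finger_force: 0.0
```

>>> drive_tool:
  rows: [0.05,-0.97,0,0,0.05,-0.97,0,0,0.05,-0.97,0,0,0.05,-0.97,0,0,0.05,-0.97,0,0]

```text
time_s: 24.08
tcp_pos: [545.7, -98.4, 240.5]
orientation: [[0.971, 0.239, -0.002], [0.239, -0.971, -0.0], [-0.002, -0.0, -1.0]]
ft_force: [-0.0, -0.3, -0.0]
opening: 1.002
finger_force: 0.0
```

>>> drive_tool:
  rows: [0.05,-0.97,0,0,0.05,-0.97,0,0,0.05,-0.97,-0.2,0,0.05,-0.97,-0.3,0,0.05,-0.97,-0.3,0]

```text
time_s: 24.5
tcp_pos: [553.2, -243.9, 216.3]
orientation: [[0.971, 0.239, -0.001], [0.239, -0.971, 0.0], [-0.001, -0.0, -1.0]]
ft_force: [-0.1, 0.3, 0.6]
opening: 0.998
finger_force: 0.0
```

>>> drive_tool:
  rows: [0.05,-0.97,-0.3,0,0.05,-0.97,-0.2,0,0.05,-0.6,0,0,0,-0.3,0,0,0,0,0,0]

```text
time_s: 24.92
tcp_pos: [557.4, -329.2, 200.9]
orientation: [[0.971, 0.237, -0.002], [0.237, -0.971, 0.0], [-0.002, -0.001, -1.0]]
ft_force: [-0.0, 1.3, 0.8]
opening: 1.001
finger_force: 0.0
```

>>> drive_tool:
  rows: [0,0,0,0,0,0,0,0,0,0,0,0,0,0,0,0,0,0,0,0]

```text
time_s: 25.33
tcp_pos: [558.4, -326.2, 202.6]
orientation: [[0.971, 0.241, 0.0], [0.241, -0.971, -0.0], [0.0, 0.0, -1.0]]
ft_force: [0.2, -0.0, 0.0]
opening: 0.999
finger_force: 0.0
```

```bash
python3 -c "
from h import *
dish('yel',16)"
```

```text
yel [322. 219.] [ 558.7 -327.6] [54.2 54.4] delta units [ 0.012 -0.044]
tcp [ 558.4 -326.2  202.6] t 25.3333
```

>>> drive_tool:
  rows: [0.01,-0.04,-0.9,0,0,0,-1,0,0,0,-1,0,0,0,-1,0,0,0,-1,0]

```text
time_s: 25.8
tcp_pos: [558.5, -327.8, 54.3]
orientation: [[0.971, 0.24, 0.001], [0.24, -0.971, -0.0], [0.001, 0.0, -1.0]]
ft_force: [0.3, -0.9, -0.9]
opening: 0.998
finger_force: 0.0
```

>>> drive_tool:
  rows: [0,0,-0.6,0,0,0,-0.3,0,0,0,-0.1,0,0,0,0,0,0,0,0,0]

```text
time_s: 26.22
tcp_pos: [559.5, -328.6, 26.9]
orientation: [[0.971, 0.24, 0.002], [0.24, -0.971, -0.001], [0.002, 0.002, -1.0]]
ft_force: [0.2, -0.5, 1.0]
opening: 0.999
finger_force: 0.0
```

>>> drive_tool:
  rows: [0,0,0,0,0,0,0,0,0,0,0,0,0,0,0,0,0,0,0,0]
  claw: -0.2
  squeeze: 30

```text
time_s: 26.63
tcp_pos: [559.3, -328.5, 27.0]
orientation: [[0.971, 0.24, 0.002], [0.24, -0.971, -0.001], [0.002, 0.002, -1.0]]
ft_force: [-0.7, 1.4, 6.6]
opening: 0.686
finger_force: 31.9
```

>>> drive_tool:
  rows: [0,0,0,0,0,0,0,0,0,0,0,0,0,0,0,0,0,0,0,0]

```text
time_s: 27.05
tcp_pos: [559.3, -328.5, 27.0]
orientation: [[0.971, 0.24, 0.002], [0.24, -0.971, -0.001], [0.002, 0.002, -1.0]]
ft_force: [-0.9, 1.1, 5.9]
opening: 0.688
finger_force: 31.9
```

>>> drive_tool:
  rows: [0,0,0.2,0,0,0,0.5,0,0,0,0.8,0,0,0,0.8,0,0,0,0.8,0]

```text
time_s: 27.47
tcp_pos: [558.1, -328.1, 119.4]
orientation: [[0.971, 0.24, -0.001], [0.24, -0.971, 0.0], [-0.001, -0.0, -1.0]]
ft_force: [0.8, -0.6, -0.8]
opening: 0.688
finger_force: 32.3
```

>>> drive_tool:
  rows: [0,0.5,0.8,0,0,0.97,0.7,0,0,0.97,0.4,0,0,0.97,0,0,0,0.97,0,0]

```text
time_s: 27.88
tcp_pos: [558.7, -195.6, 176.8]
orientation: [[0.971, 0.239, 0.003], [0.239, -0.971, -0.0], [0.003, 0.001, -1.0]]
ft_force: [0.2, 0.8, -1.1]
opening: 0.686
finger_force: 32.4
```

>>> drive_tool:
  rows: [0.05,0.97,0,0,0.05,0.97,0,0,0.05,0.97,0,0,0.05,0.97,0,0,0.05,0.97,0,0]

```text
time_s: 28.3
tcp_pos: [565.6, -49.9, 175.6]
orientation: [[0.971, 0.24, 0.0], [0.24, -0.971, 0.0], [0.0, -0.0, -1.0]]
ft_force: [1.1, 0.5, 0.2]
opening: 0.684
finger_force: 32.4
```

>>> drive_tool:
  rows: [0.05,0.97,0,0,0,0.97,0,0,0,0.97,0,0,0,0.97,0,0,0,0.97,0,0]

```text
time_s: 28.72
tcp_pos: [567.1, 95.6, 175.6]
orientation: [[0.971, 0.24, 0.0], [0.24, -0.971, 0.0], [0.0, -0.0, -1.0]]
ft_force: [1.0, -0.4, 0.3]
opening: 0.683
finger_force: 32.4
```

>>> drive_tool:
  rows: [0,0.97,0,0,0,0.97,0,0,0,0.97,0,0,0,0.97,0,0,0,0.97,0,0]

```text
time_s: 29.13
tcp_pos: [567.1, 241.1, 175.6]
orientation: [[0.971, 0.24, -0.0], [0.24, -0.971, 0.0], [-0.0, -0.0, -1.0]]
ft_force: [1.2, -0.8, 0.2]
opening: 0.683
finger_force: 32.4
```

>>> drive_tool:
  rows: [0,0.97,0,0,0,0.97,0,0,0,0.8,0,0,0,0.4,0,0,0,0.2,0,0]

```text
time_s: 29.55
tcp_pos: [567.0, 341.5, 174.9]
orientation: [[0.97, 0.241, -0.001], [0.241, -0.97, -0.0], [-0.001, 0.0, -1.0]]
ft_force: [-0.1, -0.7, -1.3]
opening: 0.682
finger_force: 32.4
```

>>> drive_tool:
  rows: [0,0,0,0,0,0,0,0,0,0,0,0,0,0,0,0,0,0,0,0]

```text
time_s: 29.97
tcp_pos: [567.7, 338.9, 175.6]
orientation: [[0.971, 0.239, 0.0], [0.239, -0.971, 0.0], [0.0, -0.0, -1.0]]
ft_force: [0.6, 0.2, -1.3]
opening: 0.684
finger_force: 32.4
```

```bash
python3 -c "
from h import *
z=manip.read_state()['tcp_pos'][2]-27+16
dish('yel',z);dish('red',82,'w9')"
```

```text
yel [321. 318.] [567.9 338.5] [54.1 54.3] delta units [ 0.008 -0.013]
tcp [567.7 338.9 175.6] t 29.9667
red [320. 237.] [569.5 339.3] [52.2 53.4] delta units [0.06  0.006]
tcp [567.7 339.1 175.6] t 30.0167
```

>>> drive_tool:
  rows: [0.01,-0.01,-0.4,0,0,0,-0.6,0,0,0,-0.5,0,0,0,-0.3,0,0,0,-0.15,0]

```text
time_s: 30.48
tcp_pos: [567.2, 339.0, 115.2]
orientation: [[0.971, 0.24, -0.002], [0.24, -0.971, -0.002], [-0.002, 0.001, -1.0]]
ft_force: [0.1, -0.0, -0.1]
opening: 0.687
finger_force: 32.4
```

>>> drive_tool:
  rows: [0,0,-0.1,0,0,0,-0.05,0,0,0,0,0,0,0,0,0,0,0,0,0]

```text
time_s: 30.9
tcp_pos: [568.1, 339.9, 113.1]
orientation: [[0.971, 0.24, 0.001], [0.24, -0.971, 0.001], [0.001, -0.001, -1.0]]
ft_force: [0.3, -0.6, -0.8]
opening: 0.686
finger_force: 32.4
```

>>> drive_tool:
  rows: [0,0,-0.03,0,0,0,0,0,0,0,0,0,0,0,0,0,0,0,0,0]

```text
time_s: 31.32
tcp_pos: [567.8, 339.7, 111.5]
orientation: [[0.971, 0.24, 0.0], [0.24, -0.971, 0.0], [0.0, -0.0, -1.0]]
ft_force: [-0.2, -0.2, -0.9]
opening: 0.679
finger_force: 32.4
```

>>> drive_tool:
  rows: [0.02,-0.01,-0.05,0,0,0,0,0,0,0,0,0,0,0,0,0,0,0,0,0]

```text
time_s: 31.73
tcp_pos: [568.4, 339.3, 109.9]
orientation: [[0.971, 0.24, 0.0], [0.24, -0.971, -0.0], [0.0, 0.0, -1.0]]
ft_force: [0.6, -0.2, -1.2]
opening: 0.688
finger_force: 32.4
```

>>> drive_tool:
  rows: [0,0,-0.03,0,0,0,0,0,0,0,0,0,0,0,0,0,0,0,0,0]

```text
time_s: 32.15
tcp_pos: [568.5, 339.4, 109.1]
orientation: [[0.971, 0.24, 0.0], [0.24, -0.971, 0.0], [0.0, -0.0, -1.0]]
ft_force: [-0.7, -0.2, 1.0]
opening: 0.68
finger_force: 32.4
```

>>> drive_tool:
  rows: [0,0,-0.02,0,0,0,0,0,0,0,0,0,0,0,0,0,0,0,0,0]

```text
time_s: 32.57
tcp_pos: [568.5, 339.4, 109.1]
orientation: [[0.971, 0.24, 0.001], [0.24, -0.971, 0.0], [0.001, -0.0, -1.0]]
ft_force: [-2.5, -1.2, 5.4]
opening: 0.683
finger_force: 32.9
```

>>> drive_tool:
  rows: [0,0,0,0,0,0,0,0,0,0,0,0,0,0,0,0,0,0,0,0]
  claw: 0.9

```text
time_s: 32.98
tcp_pos: [568.3, 339.2, 108.0]
orientation: [[0.971, 0.24, -0.0], [0.24, -0.971, -0.0], [-0.0, 0.0, -1.0]]
ft_force: [-0.2, 0.8, 0.1]
opening: 0.953
finger_force: 0.0
```

>>> drive_tool:
  rows: [0,0,0.3,0,0,0,0.7,0,0,0,1,0,0,0,1,0,-0.5,-0.15,1,0]

```text
time_s: 33.4
tcp_pos: [554.5, 334.7, 229.5]
orientation: [[0.971, 0.239, 0.0], [0.239, -0.971, -0.001], [0.0, 0.001, -1.0]]
ft_force: [-1.3, 1.1, 0.1]
opening: 0.952
finger_force: 0.0
```

>>> drive_tool:
  rows: [-0.5,-0.15,0.5,0,-0.5,-0.15,0.3,0,0,0,0,0,0,0,0,0,0,0,0,0]

```text
time_s: 33.82
tcp_pos: [523.4, 325.8, 252.1]
orientation: [[0.971, 0.24, -0.0], [0.24, -0.971, -0.0], [-0.0, 0.0, -1.0]]
ft_force: [-0.1, -0.2, -0.5]
opening: 0.951
finger_force: 0.0
```

```bash
python3 -c "
from h import *
dish('yel',98,'w10')"
```

```text
yel [318. 172.] [568.3 338.7] [54.  54.1] delta units [1.496 0.43 ]
tcp [523.4 325.8 252.1] t 33.8167
```

View pics/w10.png

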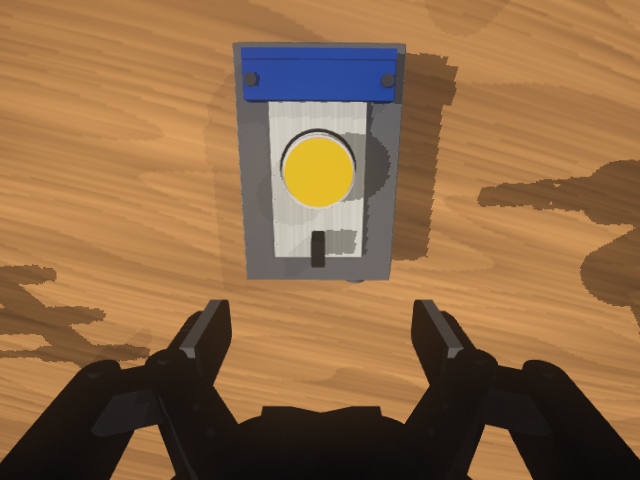

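Yellow is centred on red at pixel (318,172), about 0.3 mm off. Now the green dish.

>>> drive_tool:
  rows: [-0.145,-0.5,0,0,-0.145,-0.97,0,0,-0.145,-0.97,0,0,-0.145,-0.97,0,0,-0.145,-0.97,0,0]
  claw: 1

```text
time_s: 34.28
tcp_pos: [501.5, 193.1, 251.2]
orientation: [[0.971, 0.24, -0.002], [0.24, -0.971, -0.001], [-0.002, 0.001, -1.0]]
ft_force: [0.7, -0.0, 1.2]
opening: 0.997
finger_force: 0.0
```

>>> drive_tool:
  rows: [-0.145,-0.97,0,0,-0.145,-0.97,0,0,-0.145,-0.97,0,0,-0.145,-0.97,0,0,-0.145,-0.97,0,0]

```text
time_s: 34.7
tcp_pos: [479.6, 47.4, 251.5]
orientation: [[0.971, 0.24, -0.002], [0.24, -0.971, -0.001], [-0.002, 0.0, -1.0]]
ft_force: [0.7, 0.2, -0.4]
opening: 0.999
finger_force: 0.0
```

>>> drive_tool:
  rows: [-0.145,-0.97,0,0,-0.145,-0.97,0,0,-0.145,-0.97,0,0,-0.145,-0.97,0,0,-0.145,-0.97,0,0]

```text
time_s: 35.12
tcp_pos: [457.8, -98.1, 251.6]
orientation: [[0.971, 0.24, -0.002], [0.24, -0.971, -0.0], [-0.002, -0.0, -1.0]]
ft_force: [-0.5, 0.5, -0.1]
opening: 1.0
finger_force: 0.0
```

>>> drive_tool:
  rows: [-0.145,-0.97,0,0,-0.145,-0.97,0,0,-0.145,-0.97,-0.3,0,-0.145,-0.97,-0.4,0,-0.145,-0.97,-0.4,0]

```text
time_s: 35.53
tcp_pos: [436.1, -243.8, 218.3]
orientation: [[0.971, 0.24, -0.001], [0.24, -0.971, 0.0], [-0.001, -0.0, -1.0]]
ft_force: [0.5, 0.2, -0.2]
opening: 1.0
finger_force: 0.0
```

>>> drive_tool:
  rows: [-0.145,-0.97,-0.4,0,-0.145,-0.97,-0.2,0,0,-0.6,0,0,0,-0.3,0,0,0,0,0,0]

```text
time_s: 35.95
tcp_pos: [427.4, -329.0, 200.1]
orientation: [[0.971, 0.237, -0.002], [0.237, -0.971, 0.001], [-0.002, -0.001, -1.0]]
ft_force: [-1.1, 0.1, 1.0]
opening: 0.999
finger_force: 0.0
```

>>> drive_tool:
  rows: [0,0,0,0,0,0,0,0,0,0,0,0,0,0,0,0,0,0,0,0]

```text
time_s: 36.37
tcp_pos: [427.9, -326.7, 201.7]
orientation: [[0.971, 0.241, 0.0], [0.241, -0.971, -0.0], [0.0, 0.0, -1.0]]
ft_force: [-0.5, 0.6, -0.2]
opening: 0.999
finger_force: 0.0
```

```bash
python3 -c "
from h import *
dish('grn',16,'w11')"
```

```text
grn [321. 219.] [ 428.  -327.5] [53.3 53.6] delta units [ 0.001 -0.028]
tcp [ 427.9 -326.7  201.7] t 36.3667
```

View pics/w11.png

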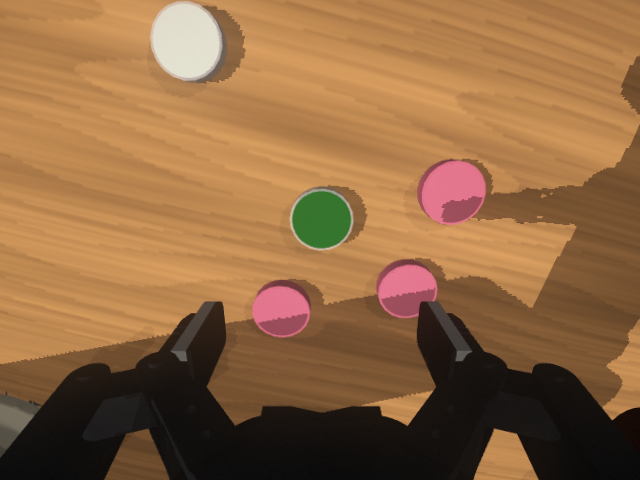

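Green is centred between the open fingers at (321,219). The pink ones at (452,190), (408,289) and (281,308) are clear of the finger columns. I'll descend.

>>> drive_tool:
  rows: [0,-0.02,-0.9,0,0,0,-1,0,0,0,-1,0,0,0,-1,0,0,0,-1,0]

```text
time_s: 36.83
tcp_pos: [427.8, -327.7, 53.5]
orientation: [[0.971, 0.24, 0.001], [0.24, -0.971, -0.0], [0.001, 0.001, -1.0]]
ft_force: [0.6, 0.6, -0.2]
opening: 1.001
finger_force: 0.0
```

>>> drive_tool:
  rows: [0,0,-0.6,0,0,0,-0.3,0,0,0,-0.07,0,0,0,0,0,0,0,0,0]

```text
time_s: 37.25
tcp_pos: [428.7, -328.4, 26.7]
orientation: [[0.971, 0.24, 0.002], [0.24, -0.971, -0.001], [0.002, 0.002, -1.0]]
ft_force: [-0.0, 0.0, 0.1]
opening: 1.0
finger_force: 0.0
```

>>> drive_tool:
  rows: [0,0,0,0,0,0,0,0,0,0,0,0,0,0,0,0,0,0,0,0]
  claw: -0.2
  squeeze: 30

```text
time_s: 37.67
tcp_pos: [428.5, -328.2, 26.8]
orientation: [[0.971, 0.24, 0.002], [0.24, -0.971, -0.001], [0.002, 0.002, -1.0]]
ft_force: [-1.3, 1.8, 4.7]
opening: 0.688
finger_force: 31.3
```

>>> drive_tool:
  rows: [0,0,0,0,0,0,0,0,0,0,0,0,0,0,0,0,0,0,0,0]

```text
time_s: 38.08
tcp_pos: [428.5, -328.3, 26.8]
orientation: [[0.971, 0.24, 0.002], [0.24, -0.971, -0.001], [0.002, 0.002, -1.0]]
ft_force: [-0.3, 1.3, 4.4]
opening: 0.684
finger_force: 31.3
```

>>> drive_tool:
  rows: [0,0,0.2,0,0,0,0.5,0,0,0,0.8,0,0,0,0.9,0,0,0,0.9,0]

```text
time_s: 38.5
tcp_pos: [427.3, -327.8, 125.8]
orientation: [[0.971, 0.24, -0.0], [0.24, -0.971, 0.0], [-0.0, -0.0, -1.0]]
ft_force: [1.3, 0.1, -0.2]
opening: 0.69
finger_force: 32.3
```

>>> drive_tool:
  rows: [0.2,0.5,0.9,0,0.2,0.97,0.8,0,0.2,0.97,0.5,0,0.2,0.97,0,0,0.2,0.97,0,0]

```text
time_s: 38.92
tcp_pos: [458.3, -195.4, 192.3]
orientation: [[0.971, 0.239, 0.004], [0.239, -0.971, -0.0], [0.004, 0.001, -1.0]]
ft_force: [1.3, 0.2, -0.9]
opening: 0.686
finger_force: 32.3
```

>>> drive_tool:
  rows: [0.2,0.97,0,0,0.2,0.97,0,0,0.2,0.97,0,0,0.2,0.97,0,0,0.2,0.97,0,0]

```text
time_s: 39.33
tcp_pos: [487.6, -49.5, 191.1]
orientation: [[0.971, 0.24, 0.001], [0.24, -0.971, 0.0], [0.001, -0.0, -1.0]]
ft_force: [0.1, -0.2, -0.9]
opening: 0.689
finger_force: 32.3
```

>>> drive_tool:
  rows: [0.2,0.97,0,0,0.2,0.97,0,0,0.2,0.97,0,0,0.2,0.97,0,0,0.2,0.97,0,0]

```text
time_s: 39.75
tcp_pos: [517.6, 96.0, 191.0]
orientation: [[0.971, 0.24, 0.001], [0.24, -0.971, 0.0], [0.001, -0.0, -1.0]]
ft_force: [1.7, -0.8, -0.2]
opening: 0.687
finger_force: 32.3
```

>>> drive_tool:
  rows: [0.2,0.97,0,0,0.2,0.97,0,0,0.2,0.97,0,0,0.2,0.97,0,0,0.2,0.97,0,0]

```text
time_s: 40.17
tcp_pos: [547.6, 241.4, 191.0]
orientation: [[0.971, 0.24, 0.0], [0.24, -0.971, 0.0], [0.001, -0.0, -1.0]]
ft_force: [0.2, -0.1, -0.2]
opening: 0.685
finger_force: 32.3
```

>>> drive_tool:
  rows: [0.2,0.97,0,0,0.2,0.97,0,0,0.2,0.8,0,0,0.06,0.4,0,0,0,0.2,0,0]

```text
time_s: 40.58
tcp_pos: [567.4, 341.7, 189.9]
orientation: [[0.971, 0.241, -0.0], [0.241, -0.971, -0.0], [-0.001, 0.0, -1.0]]
ft_force: [-0.2, 0.0, -1.3]
opening: 0.684
finger_force: 32.3
```

>>> drive_tool:
  rows: [0,0,0,0,0,0,0,0,0,0,0,0,0,0,0,0,0,0,0,0]

```text
time_s: 41.0
tcp_pos: [567.6, 339.3, 190.8]
orientation: [[0.971, 0.239, 0.0], [0.239, -0.971, 0.0], [0.0, -0.0, -1.0]]
ft_force: [-0.3, -0.2, -1.2]
opening: 0.687
finger_force: 32.3
```

```bash
python3 -c "
from h import *
z=manip.read_state()['tcp_pos'][2]-26.8+16
dish('grn',z);dish('yel',98,'w12')"
```

```text
grn [321. 318.] [567.8 338.9] [53.9 54. ] delta units [ 0.007 -0.014]
tcp [567.6 339.3 190.8] t 41.0
yel [322. 238.] [570.  339.4] [50.8 53.4] delta units [ 0.08  -0.002]
tcp [567.5 339.5 190.7] t 41.05
```

>>> drive_tool:
  rows: [0.01,-0.02,-0.4,0,0,0,-0.6,0,0,0,-0.5,0,0,0,-0.3,0,0,0,-0.15,0]

```text
time_s: 41.52
tcp_pos: [567.2, 339.0, 130.2]
orientation: [[0.971, 0.24, -0.002], [0.24, -0.971, -0.002], [-0.002, 0.001, -1.0]]
ft_force: [0.3, 0.2, -0.7]
opening: 0.68
finger_force: 32.3
```

>>> drive_tool:
  rows: [0,0,-0.1,0,0,0,-0.05,0,0,0,0,0,0,0,0,0,0,0,0,0]

```text
time_s: 41.93
tcp_pos: [568.1, 339.9, 128.1]
orientation: [[0.971, 0.24, 0.001], [0.24, -0.971, 0.001], [0.001, -0.001, -1.0]]
ft_force: [-0.7, -1.3, -0.9]
opening: 0.684
finger_force: 32.3
```

>>> drive_tool:
  rows: [0.01,0,-0.04,0,0,0,0,0,0,0,0,0,0,0,0,0,0,0,0,0]

```text
time_s: 42.35
tcp_pos: [568.1, 339.6, 126.1]
orientation: [[0.971, 0.24, 0.0], [0.24, -0.971, 0.0], [0.0, -0.0, -1.0]]
ft_force: [-0.1, 0.2, -0.4]
opening: 0.684
finger_force: 32.3
```

>>> drive_tool:
  rows: [0,-0.01,-0.03,0,0,0,0,0,0,0,0,0,0,0,0,0,0,0,0,0]

```text
time_s: 42.77
tcp_pos: [568.1, 339.3, 125.2]
orientation: [[0.971, 0.24, 0.0], [0.24, -0.971, 0.0], [0.0, 0.0, -1.0]]
ft_force: [-0.1, -0.5, -0.3]
opening: 0.687
finger_force: 32.3
```

>>> drive_tool:
  rows: [0,0,-0.03,0,0,0,0,0,0,0,0,0,0,0,0,0,0,0,0,0]

```text
time_s: 43.18
tcp_pos: [568.2, 339.4, 124.9]
orientation: [[0.971, 0.24, 0.001], [0.24, -0.971, 0.0], [0.001, -0.0, -1.0]]
ft_force: [-3.1, -0.5, 4.6]
opening: 0.683
finger_force: 32.7
```

Contact made. I'll release, retreat and check.

>>> drive_tool:
  rows: [0,0,0,0,0,0,0,0,0,0,0,0,0,0,0,0,0,0,0,0]
  claw: 0.9

```text
time_s: 43.6
tcp_pos: [568.0, 339.3, 123.9]
orientation: [[0.971, 0.24, -0.0], [0.24, -0.971, -0.0], [-0.0, 0.0, -1.0]]
ft_force: [0.8, -0.5, -0.6]
opening: 0.951
finger_force: 0.0
```

>>> drive_tool:
  rows: [0,0,0.3,0,0,0,0.7,0,0,0,1,0,0,0,1,0,-0.5,-0.15,1,0]

```text
time_s: 44.02
tcp_pos: [554.1, 334.7, 245.3]
orientation: [[0.971, 0.239, 0.0], [0.239, -0.971, -0.001], [0.0, 0.001, -1.0]]
ft_force: [-1.1, -0.6, -0.1]
opening: 0.948
finger_force: 0.0
```

>>> drive_tool:
  rows: [-0.5,-0.15,0.3,0,-0.5,-0.15,0,0,-0.5,-0.1,0,0,0,0,0,0,0,0,0,0]

```text
time_s: 44.43
tcp_pos: [507.8, 322.8, 254.6]
orientation: [[0.971, 0.241, 0.001], [0.241, -0.971, 0.001], [0.001, -0.001, -1.0]]
ft_force: [0.6, 0.7, 0.9]
opening: 0.952
finger_force: 0.0
```

```bash
python3 -c "
from h import *
dish('grn',114,'w13')
p,d,i=grab('side'); a=cv2.resize(p[110:220,220:350],None,fx=3,fy=3,interpolation=2)
q,d,i=grab('wrist'); b=cv2.resize(q[20:300,200:430],(271,330))
cv2.imwrite('pics/end.png',np.hstack([a,b])[:,:,::-1])"
```

```text
grn [319. 154.] [567.9 338.7] [53.5 53.8] delta units [2.002 0.529]
tcp [507.8 322.8 254.6] t 44.4333
```

View pics/end.png

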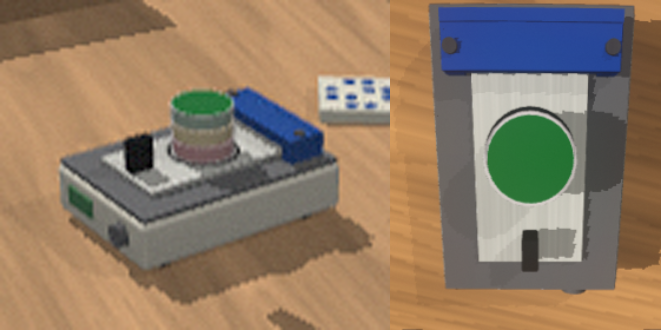

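The crops show an upright red-yellow-green stack on the ring, with the tray under the bar. One last check of the tray's position before I hand in.

```bash
python3 - <<'E'
from h import *
p,d,i=grab("wrist");h=cv2.cvtColor(p,cv2.COLOR_RGB2HSV)
m=cv2.inRange(h,(0,0,130),(180,70,255));m[:60]=0;m[290:]=0;m[:,:200]=0;m[:,430:]=0
c=max(cv2.findContours(m,0,1)[0],key=cv2.contourArea)[:,0]
a=np.radians(14);X=np.array([np.cos(a),np.sin(a)])
s=plane(i,c,66)[:,:2]@X;print("back edge",np.percentile(s,[0,2]),"stack",np.array([568,338.8])@X)
g=[(v,h[v,300]) for v in range(235,290,3)];print([(v,x.tolist()) for v,x in g])
print("platform edge", [(v,(plane(i,[[300,v]],60)[0,:2]@X).round(1)) for v in (260,265,270)])
E
```

```text
back edge [549.10708495 550.13408343] stack 633.0911107539334
[(235, [22, 20, 188]), (238, [22, 20, 188]), (241, [22, 21, 179]), (244, [13, 18, 101]), (247, [17, 18, 102]), (250, [11, 20, 102]), (253, [13, 23, 102]), (256, [13, 23, 102]), (259, [8, 19, 108]), (262, [13, 21, 107]), (265, [14, 93, 140]), (268, [15, 140, 182]), (271, [15, 141, 176]), (274, [15, 140, 178]), (277, [15, 140, 182]), (280, [15, 143, 192]), (283, [15, 142, 191]), (286, [15, 141, 176]), (289, [15, 144, 188])]
platform edge [(260, np.float64(528.5)), (265, np.float64(523.1)), (270, np.float64(517.8))]
```

```bash
python3 -c "
from bench import manip
print(manip.hand_in())"
```

```text
the job is handed in; nothing more can be done
None
```

The job is handed in at about 45 s of robot time: the tray is fully home against the stop under the blue bar, and the red, yellow and green dishes are stacked on its ring, each centred to about 1 mm by the wrist camera; the white dish and the bottle were never touched.

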